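# Close up the split cutlery bins

## Task

The grey and the blue cutlery bin have each come apart from the partner of the same colour, the one with the card holder. Bring each loose bin to its own partner and butt it flush, long side to long side, against the partner's plain side (opposite the card holder), with no gap and the ends level, standing flat on the table. Do not push the partners out of place and leave the red bin and the other things where they are.

Things in the scene. Friction and masses are not known exactly. Their poses are not given: they have to be found in the camera images.
- grey_standing: Standing grey partner, 2.4 kg: open bin 150 long (y) x 100 wide (x) x 60 mm high; over its middle a carry bar 84 long (y), 12 thick (x), z 82 to 100 mm, to pinch from above. Origin: centre of underside, z up. White card holder on its far long side (+x), 85 mm high; the long side at x = -50 mm, roughly facing the robot, is plain: here the loose bin belongs.
- grey_loose: Loose grey bin, about 0.45 kg, no card holder, same either way round: open bin 150 long (y) x 100 wide (x) x 60 mm high; over its middle a carry bar 84 long (y), 12 thick (x), z 82 to 100 mm, to pinch from above. Origin: centre of underside, z up.
- blue_standing: Standing blue partner, 2.4 kg: open bin 150 long (y) x 100 wide (x) x 60 mm high; over its middle a carry bar 84 long (y), 12 thick (x), z 82 to 100 mm, to pinch from above. Origin: centre of underside, z up. White card holder on its far long side (+x), 85 mm high; the long side at x = -50 mm, roughly facing the robot, is plain: here the loose bin belongs.
- blue_loose: Loose blue bin, about 0.45 kg, no card holder, same either way round: open bin 150 long (y) x 100 wide (x) x 60 mm high; over its middle a carry bar 84 long (y), 12 thick (x), z 82 to 100 mm, to pinch from above. Origin: centre of underside, z up.
- red_bin: A red bin of the same shape and size (150 x 100 x 60 mm, carry bar to 100 mm), with no partner: leave alone. Origin: centre of the underside.
- cup: Bystander: steel cup, 64 mm across, 75 mm high. Origin: centre of the underside.
- candlestick: Bystander: steel candlestick, 84 mm across the foot, 190 mm high. Origin: centre of the underside.
- carafe: Bystander: glass carafe, 76 mm across, 200 mm high. Origin: centre of the underside.
- shaker: Bystander: small glass shaker with steel cap, 40 mm across, 75 mm high. Origin: centre of the underside.
- spoon: Bystander: teaspoon 130 mm long lying on the table along its x axis. Origin: on its underside.
Not all that is in view belongs to the job. What is shaped like the grey_standing but yellow is not meant.

How it is judged:
At the end, for the whole second after the job is handed in: Each loose bin stands flat, upright and at rest against the plain side of the standing bin of its colour: gap at mid-length under 4 mm, ends level within 6 mm, parallel within 0.04 rad. Standing bins upright and within 20 mm of their start; red bin and other bystanders within 30 mm (x of grey_loose in the frame of grey_standing between -0.104 and -0.095 m and y of grey_loose in the frame of grey_standing between -0.006 and 0.006 m and angle between the y axis of grey_loose and the y axis of grey_standing, either way round below 0.04 rad and angle between each of grey_loose, grey_standing, blue_loose, blue_standing's own z axis and vertical below 0.04 rad and height (world z) of each of grey_loose, blue_loose below 0.004 m and linear speed of each of grey_loose, blue_loose below 0.01 m/s and distance of each of grey_standing, blue_standing from where it was at the start of the episode below 0.02 m and x of blue_loose in the frame of blue_standing between -0.104 and -0.095 m and y of blue_loose in the frame of blue_standing between -0.006 and 0.006 m and angle between the y axis of blue_loose and the y axis of blue_standing, either way round below 0.04 rad and distance of each of red_bin, cup, candlestick, carafe, shaker, spoon from where it was at the start of the episode below 0.03 m); the robot touches nothing.
It fails at once if a standing partner is pushed more than 20 mm out of place (distance of any of grey_standing, blue_standing from where it was at the start of the episode above 0.02 m).
It fails at once if a bystander (red bin, cup, candlestick, carafe, shaker, spoon) is moved more than 30 mm (distance of any of red_bin, cup, candlestick, carafe, shaker, spoon from where it was at the start of the episode above 0.03 m).
It also fails if it takes over 69 s, if anything falls off the work surface, if the arm or the gripper's body presses on something with over 40 N, if the wrist force passes 120 N, or if a joint passes its speed limit or range.

## Robot

A 6-joint arm with a two-finger parallel gripper is mounted at the origin on the work surface. World frame = base frame: x ahead of the robot, y to its left, z up, the work surface at z = 0. Lengths are in m, angles in rad, forces in N, time in s.
With the tool pointing down it reaches from about 0.275 to 1 m from the base axis. Payload 8.4 kg.
Tool frame: the origin (TCP) lies midway between the tips of the shut fingers; the grasp point (between the pads) lies 19 mm behind it; z points along the fingers, y is the line along which they close (so a half turn about z gives the same grasp; the last joint's range is limited). The gripper opens to 85 mm and grips with 20 to 120 N. Pads are 22 mm wide; open, the fingers measure 114 mm over their backs; the gripper's body (76 mm by 85 mm) begins 54 mm behind the grasp point. The pads swing forward as they close: fully open they stand 13 mm farther back than shut.
Start: joints at [-1.275, 0.353, 1.633, -0, 1.155, -0.002], TCP at [0.183, -0.597, 0.231] pointing down, gripper open.
Joint ranges: [-2.63, 2.63], [-0.92, 2.1], [0.06, 2.66], [-1.3, 4.44], [0, 2.69], [-3.02, 3.02]. Speed limits (rad/s): [2.22, 2.22, 2.79, 3.14, 3.14, 3.14].

## Interface

Orientations are given as [roll, pitch, yaw] about the fixed x, y, z axes, in that order (R = Rz(yaw) Ry(pitch) Rx(roll)).
In Python, from station import readout, viewer, robot gives the robot as it stands.
- The arm moves only by the tool apply_moves, never from a script. Its argument "targets" is text: rows parted by semicolons, each of 6 numbers parted by spaces: the shift along the tool's x, y, z in mm, then the turn, a rotation vector about the tool's x, y, z in degrees. A call has 1 to 8 rows; each row is the pose to reach, as a shift and turn from the pose commanded when the call began, along the tool's axes at that moment; what a row does not reach only later rows make up. A row lasts 1/8 s, in which the tool goes at most 62.5 mm and 10.7 degrees, less where a joint would pass 70% of its speed; a pose out of reach is approached as far as the arm can. A call with a gripper value outside its range is refused whole. "grip" is the finger opening in mm, from 0 to 85.4, set as the call begins (left out, the last holds). The fingers move at their own pace and stop on an object; "newtons" is the grip in N (left out, the last holds). Time passes only in rows, so rows that repeat a pose let the fingers close. It gives the time, the measured TCP pose, the force, the opening and the grip force at its end, in the units of the state.
- readout.state(): the state, without advancing time (a new reading comes with each control period).
- viewer.camera(name): name is "scene" or "top" or "wrist"; returns (picture, depth): 480x640x3 uint8, red, green, blue; 480x640 float32, m along the optical axis (not along the pixel's ray), 0 where there is no reading.
- viewer.camera_model(name): a dict with "camera_matrix" (3x3 intrinsics, pixels), "world_to_cam" (4x4, takes a point from world to camera coordinates). Camera axes: x right, y up, looking along -z (the intrinsics and any distortion apply to the point x, -y, -z); pixel columns grow to the right and rows downward; lengths in m; the calibration is good to about 2 mm. A picture is of the moment at which its call begins: read the wrist's pose just before it. camera_model takes no time and is no camera call; for the wrist camera it gives the pose at the moment of the call.
- robot.close_job(): hands the job in; it is judged then, once.
Trained networks look in the newest picture that a camera, given by its name, has taken for a name from the list of things; names that differ only in an ending like _2 or _b are one class to them, and where a whole thing is asked for, a point or a joint stands for the part that bears it (a point fixed in the world has none). Each returns a list of dicts, best first, with "p" (0 to 1); they miss things now and then, are a little off and sometimes report something else, mostly with a low value. They report only what shows in the picture. A call takes as long as a camera call. They do not tell look-alikes from the thing itself.
- viewer.search_frame(camera, name): "extent" ([left, top, right, bottom] in pixels, round what is visible of it).
- viewer.landmark_of(camera, name): "pixel" ([row, column] in pixels: a listed point, or the origin of a listed thing).
The state is a dict: "t": time; "joints": joint angles; "dq": joint speeds; "tau": joint torques, N m; "tool_pos": TCP position; "orientation": TCP orientation; "ft_force": force on the tool from outside, world axes, zero at the start; "wrist_torque": the same for the moment, N m; "opening": finger opening in m; "finger_force": force on a finger pad.
Only numpy, scipy, OpenCV 4.12 (cv2) and the standard library are available. Lean on these libraries where they do the work, as an engineer would, in place of code of your own. Each camera call takes 0.05 s, during which the arm holds its last target. There are 200 camera calls.

## Working session

There is one attempt and no reset: what is moved stays moved. The work goes in short steps, Python scripts to look and compute and a tool call to move; the robot and the scene stay as the last step left them, time stands still between calls to the robot, and variables do not carry over. Pictures are saved under pics/ and viewed, at most 10 in all, crops included, and the job is handed in when it is done.

Besides the shell and the picture viewer there is one more tool, called by a JSON object that holds its "name" and its "arguments". apply_moves: Moves the arm, as the interface text tells. Its arguments: {"type":"object","properties":{"targets":{"type":"string"},"grip":{"type":"number"},"newtons":{"type":"number"}},"required":["targets"]}

```bash
mkdir -p pics; ls; python3 - <<'E'
from station import readout, viewer, robot
import cv2,numpy as np
s=readout.state();print(s)
ims=[]
for c in ["top","scene"]:
    im,d=viewer.camera(c)
    np.savez(f"{c}0.npz",im=im,d=d,**viewer.camera_model(c))
    cv2.imwrite(f"pics/{c}0.png",im[:,:,::-1])
    print(c,viewer.camera_model(c))
    for n in ["grey_standing","grey_loose","blue_standing","blue_loose","red_bin"]:
        print(n,[(r["p"],r["extent"]) for r in viewer.search_frame(c,n)][:5])
print(readout.state()["t"])
E
```

```text
pics
{'t': 0.0, 'joints': array([-1.27540979e+00,  3.53633872e-01,  1.63414211e+00, -1.08597365e-05,
        1.15519991e+00, -2.39032111e-03]), 'dq': array([ 0.00019368, -0.00313925,  0.00113669,  0.00082484, -0.00121967,
        0.00076239]), 'tau': array([ 4.55151181e-03, -6.05246258e+01, -3.42065442e+01,  1.99452993e-04,
        9.06484143e-03,  3.54346321e-05]), 'tool_pos': array([ 0.18323506, -0.59703444,  0.23056718]), 'orientation': array([-3.14020939e+00,  6.62281379e-06,  2.97781259e-01]), 'ft_force': array([ 0.04846366,  1.41338673, -0.15048213]), 'wrist_torque': array([-0.04640907, -0.01919962,  0.00867464]), 'finger_force': 0.0, 'opening': 0.08547950345437925}
top {'camera_matrix': array([[609.74145437,   0.        , 322.48699454],
       [  0.        , 609.74145437, 236.27553242],
       [  0.        ,   0.        ,   1.        ]]), 'world_to_cam': array([[-0.01175253, -0.9998221 , -0.0147529 ,  0.02013121],
       [ 0.99691023, -0.01286169,  0.07748911, -0.54857144],
       [-0.07766507, -0.01379663,  0.99688404, -1.20008864],
       [ 0.        ,  0.        ,  0.      
[... 458 characters left out ...]
.56421523,   0.        , 319.87662704],
       [  0.        , 518.56421523, 237.82572766],
       [  0.        ,   0.        ,   1.        ]]), 'world_to_cam': array([[-0.4765379 ,  0.87906297, -0.01264596,  0.23305114],
       [-0.63585916, -0.33469301,  0.69545936,  0.31655688],
       [ 0.60712005,  0.3394538 ,  0.71845415, -1.63573249],
       [ 0.        ,  0.        ,  0.        ,  1.        ]])}
grey_standing [(0.86, [312.0, 248.9, 399.4, 316.2]), (0.82, [270.9, 145.3, 331.5, 199.2])]
grey_loose [(0.56, [173.9, 152.3, 241.5, 202.3])]
blue_standing [(0.72, [198.1, 215.3, 276.4, 280.1])]
blue_loose [(0.61, [423.0, 259.0, 502.2, 313.9])]
red_bin [(0.74, [208.4, 268.0, 292.6, 345.2])]
0.6
```

View pics/top0.png

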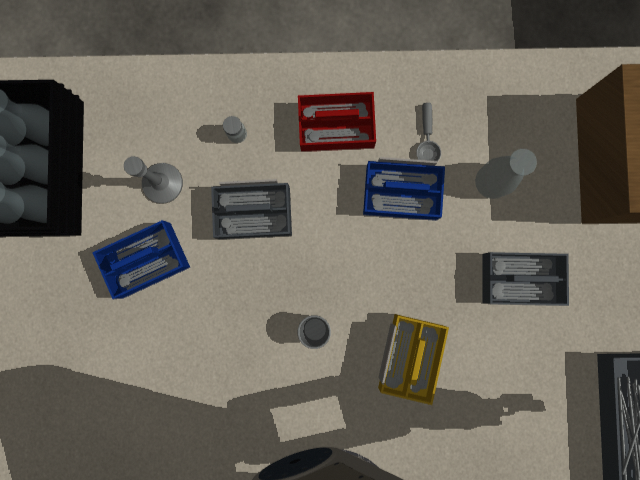

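View pics/scene0.png

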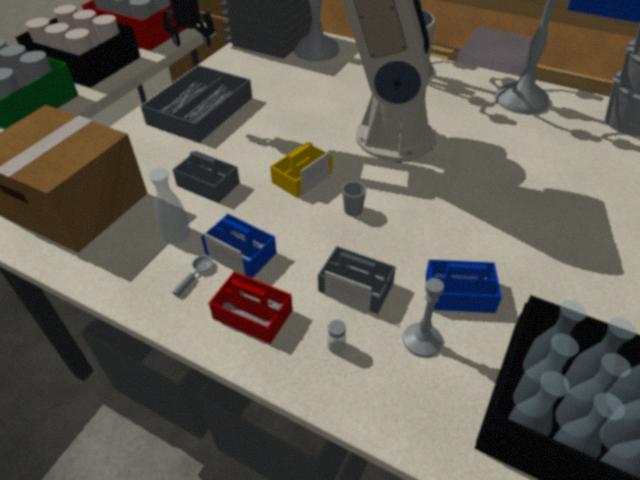

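The top view shows blue_loose at (140,260), grey_standing at (252,210), blue_standing at (403,190) and grey_loose at (525,278). The yellow decoy is at (413,360) and the cup at (314,331). In the scene view, both partners' card holders are on the far side.

```bash
cat > h.py <<'E'
import numpy as np,cv2
from scipy.optimize import least_squares
def cloud(d,K,W):
    v,u=np.mgrid[:480,:640]
    P=np.stack([(u-K[0,2])/K[0,0]*d,-(v-K[1,2])/K[1,1]*d,-d],-1)
    M=np.linalg.inv(W); return P@M[:3,:3].T+M[:3,3]
def bin_pts(P,d,ext,z0,z1,pad=6):
    l,t,r,b=[int(x) for x in (ext[0]-pad,ext[1]-pad,ext[2]+pad,ext[3]+pad)]
    l,t=max(l,0),max(t,0)
    Q=P[t:b,l:r].reshape(-1,3); ok=d[t:b,l:r].ravel()>0
    return Q[ok&(Q[:,2]>z0)&(Q[:,2]<z1)]
E
python3 - <<'E'
from h import *
f=np.load("top0.npz");d=f["d"];P=cloud(d,f["camera_matrix"],f["world_to_cam"])
print("table z",np.median(P[280:310,380:450,2]),P[280:310,380:450,2].std())
B=dict(grey_st=[207,179,295,239],grey_lo=[485,251,573,310],blue_st=[362,159,445,224],blue_lo=[93,222,190,299],yel=[380,316,448,406],red=[299,92,375,152])
for n,e in B.items():
    for z0,z1 in((.03,.067),(.05,.067)):
        Q=bin_pts(P,d,e,z0,z1); c,s,a=cv2.minAreaRect(Q[:,:2].astype(np.float32)*1000)
        print(n,z0,len(Q),np.round(c,1),np.round(s,1),round(a,2))
    Q=bin_pts(P,d,e,.085,.12)
    if len(Q)>5:print('  bar',len(Q),Q.mean(0).round(4),np.round(cv2.minAreaRect(Q[:,:2].astype(np.float32)*1000)[1:],1) if 0 else np.round(Q[:,2].max(),4),np.degrees(np.arctan2(*np.linalg.svd((Q-Q.mean(0))[:,:2],full_matrices=0)[2][0][::-1])).round(2))
E
```

```text
table z -1.4597768813739975e-05 0.11425556629057759
grey_st 0.03 1157 [600.8 153.5] [103.7 150.7] 2.18
grey_st 0.05 784 [600.9 153.6] [103.7 150.7] 2.1
  bar 384 [0.6078 0.1529 0.0968] 0.1064 93.51
grey_lo 0.03 1168 [ 459.3 -382.5] [153.  100.2] 88.21
grey_lo 0.05 773 [ 459.2 -382.7] [152.6 100.2] 88.15
  bar 307 [ 0.4592 -0.3801  0.0992] 0.1061 -91.94
blue_st 0.03 1268 [ 637.9 -148.2] [150.8 104.3] 84.62
blue_st 0.05 836 [ 637.9 -148.3] [150.8 104.3] 84.62
  bar 403 [ 0.645  -0.1482  0.0965] 0.105 -94.99
blue_lo 0.03 1478 [505.6 373.3] [101.7 152.5] 24.35
blue_lo 0.05 898 [505.8 373.5] [101.4 152.4] 24.21
  bar 343 [0.5056 0.3706 0.0988] 0.1071 114.12
yel 0.03 1147 [ 308.1 -157.3] [106.1 150.6] 75.8
yel 0.05 752 [ 308.1 -157.3] [106.1 150.6] 75.8
  bar 413 [ 0.3109 -0.1515  0.0967] 0.1039 169.24
red 0.03 1502 [778.5 -17.4] [102.4 150.5] 1.76
red 0.05 900 [778.5 -17.4] [102.4 150.5] 1.76
  bar 351 [ 0.7767 -0.017   0.0978] 0.106 90.27
```

```bash
cat >> h.py <<'E'
from scipy.spatial.transform import Rotation as Rn
def rel(s,p,yaw):
    "shift mm / turn deg in tool axes to world p, yaw(deg), pointing down"
    R=Rn.from_euler('xyz',s["orientation"])
    G=Rn.from_euler('xyz',[180,0,yaw],degrees=True)
    return np.round(R.inv().apply(np.array(p)-s["tool_pos"])*1000,1),np.round((R.inv()*G).as_rotvec(degrees=True),2)
E
python3 -c "
from h import *;from station import readout as r
print(rel(r.state(),[.459,-.3815,.22],88.1))"
```

```text
(array([ 326.9, -125.6,   11.3]), array([ -0.  ,  -0.  , -71.04]))
```

{"name": "apply_moves", "arguments": {"targets": "50 -20 0 0 0 -10;100 -40 0 0 0 -20;150 -58 0 0 0 -30;200 -77 5 0 0 -40;250 -96 8 0 0 -50;290 -112 10 0 0 -60;327 -126 11 0 0 -70;327 -126 11 0 0 -71", "grip": 60}}

```text
t: 1.6
tool_pos: [0.4608, -0.3795, 0.2202]
orientation: [3.141, -0.0, 1.542]
ft_force: [-0.1, -0.6, 0.2]
opening: 0.0597
finger_force: 0.0
```

{"name": "apply_moves", "arguments": {"targets": "0 0 0 0 0 0;0 0 0 0 0 0"}}

```text
t: 1.85
tool_pos: [0.4582, -0.3818, 0.2203]
orientation: [-3.141, 0.0, 1.535]
ft_force: [-0.1, -0.6, 0.2]
opening: 0.0602
finger_force: 0.0
```

```bash
python3 - <<'E'
from h import *;from station import readout, viewer
s=readout.state();m=viewer.camera_model("wrist");im,d=viewer.camera("wrist")
np.savez("w1.npz",im=im,d=d,**m)
cv2.imwrite("pics/w1.png",im[:,:,::-1])
M=np.linalg.inv(m["world_to_cam"]);print(M[:3,3],-M[:3,2]); 
P=cloud(d,m["camera_matrix"],m["world_to_cam"])
for z0,z1 in((.05,.067),(.07,.12)):
    Q=P.reshape(-1,3);Q=Q[(d.ravel()>0)&(Q[:,2]>z0)&(Q[:,2]<z1)&(abs(Q[:,0]-.459)<.08)&(abs(Q[:,1]+.3815)<.1)]
    if len(Q):print(len(Q),Q[:,2].max(),cv2.minAreaRect(Q[:,:2].astype(np.float32)*1000))
print(s["tool_pos"],np.degrees(s["orientation"]),s["ft_force"],s["opening"],s["t"])
print(rel(s,[.459,-.3815,.115],88.1))
E
```

```text
[ 0.46033459 -0.31109815  0.36216438] [-0.0100375  -0.28184987 -0.95940601]
3969 0.061789438278533504 ((459.6335144042969, -383.224853515625), (150.62640380859375, 100.29948425292969), 88.27286529541016)
1819 0.10199211217782739 ((459.68475341796875, -382.2054748535156), (83.01175689697266, 11.829020500183105), 88.1811752319336)
[ 0.45823298 -0.38176394  0.22033411] [-1.79988692e+02  9.21569520e-03  8.79314466e+01] [-0.12641283 -0.57136098  0.16352357] 0.06015920745644541 1.85
(array([  0.3,   0.8, 105.3]), array([-0.01,  0.01, -0.17]))
```

View pics/w1.png

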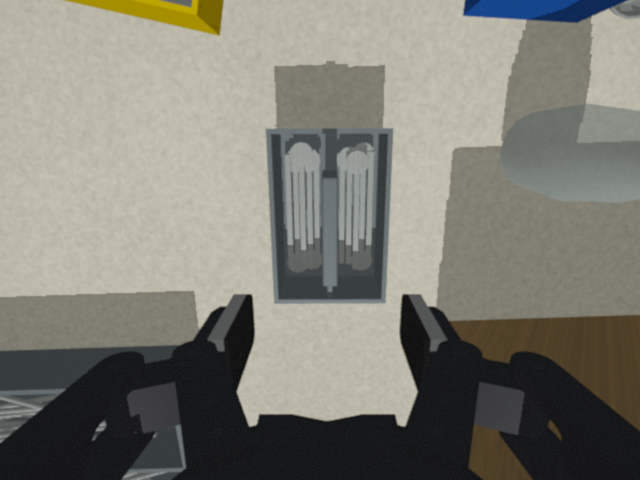

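The wrist view shows grey_loose between the fingers, with its bar along column 330 (rows 175–290). The fit is good, so I'll grasp it.

{"name": "apply_moves", "arguments": {"targets": "-0.7 1.4 40 0 0 -0.3;-0.7 1.4 80 0 0 -0.3;-0.7 1.4 115 0 0 -0.3;-0.7 1.4 135 0 0 -0.3;-0.7 1.4 148 0 0 -0.3;-0.7 1.4 148 0 0 -0.3;-0.7 1.4 148 0 0 -0.3"}}

```text
t: 2.78
tool_pos: [0.4608, -0.3824, 0.0732]
orientation: [3.14, 0.001, 1.542]
ft_force: [-0.3, -0.0, 0.1]
opening: 0.0597
finger_force: 0.0
```

{"name": "apply_moves", "arguments": {"targets": "0 0 0 0 0 0;0 0 0 0 0 0;0 0 0 0 0 0;0 0 0 0 0 0;0 0 0 0 0 0;0 0 0 0 0 0", "grip": 0, "newtons": 60}}

```text
t: 3.52
tool_pos: [0.4604, -0.382, 0.0728]
orientation: [3.141, 0.0, 1.542]
ft_force: [-1.7, 0.2, 4.7]
opening: 0.0109
finger_force: 59.4
```

{"name": "apply_moves", "arguments": {"targets": "0 0 -10 0 0 0;0 0 -30 0 0 0;0 0 -60 0 0 0;0 0 -100 0 0 0;0 0 -140 0 0 0;0 0 -160 0 0 0;0 0 -160 0 0 0;0 0 -160 0 0 0"}}

```text
t: 4.53
tool_pos: [0.4597, -0.3812, 0.2309]
orientation: [-3.14, -0.001, 1.542]
ft_force: [-0.9, -0.1, -6.3]
opening: 0.011
finger_force: 58.9
```

```bash
python3 -c "
from h import *;from station import readout as r
s=r.state();print(s);print(rel(s,[.485,.148,.23],92.1))"
```

```text
{'t': 4.525, 'joints': array([-6.94833202e-01,  3.11537517e-01,  1.69366895e+00,  3.63556013e-06,
        1.13856259e+00, -6.66308282e-01]), 'dq': array([-6.21946150e-04,  1.17413799e-02,  4.93681333e-03,  9.64328641e-05,
        4.20473267e-05,  3.33618450e-04]), 'tau': array([ 3.05188216e-03, -6.22417116e+01, -3.74065197e+01,  6.89917179e-04,
       -4.68177942e-02, -2.15218911e-04]), 'tool_pos': array([ 0.45967355, -0.38118105,  0.23094927]), 'orientation': array([-3.13988380e+00, -1.34779977e-03,  1.54226873e+00]), 'ft_force': array([-0.86867455, -0.10850204, -6.30696342]), 'wrist_torque': array([-3.80887142e-03, -4.38169744e-02, -6.95880454e-05]), 'finger_force': 58.8813453912735, 'opening': 0.010973937984399907}
(array([529.7,  10.2,   1.6]), array([-0.1 , -0.08, -3.73]))
```

{"name": "apply_moves", "arguments": {"targets": "40 0 0 0 0 0;90 0 0 0 0 0;150 0 0 0 0 0;210 0 0 0 0 0;270 0 0 0 0 0;330 0 0 0 0 -1;385 0 0 0 0 -2;430 -10 0 0 0 -3"}}

```text
t: 5.52
tool_pos: [0.462, 0.0503, 0.231]
orientation: [-3.14, -0.0, 1.596]
ft_force: [0.1, -0.5, -7.1]
opening: 0.0111
finger_force: 58.9
```

{"name": "apply_moves", "arguments": {"targets": "50 -10 0 0 0 -0.7;80 -15 0 0 0 -0.7;98 -15 0 0 0 -0.7;98 -15 0 0 0 -0.7;98 -15 0 0 0 -0.7"}}

```text
t: 6.15
tool_pos: [0.4454, 0.1451, 0.2318]
orientation: [-3.141, 0.001, 1.607]
ft_force: [-0.3, -0.3, -6.3]
opening: 0.0112
finger_force: 58.9
```

```bash
cat > look.py <<'E'
from h import *;from station import readout, viewer
import sys
def look(name,cx,cy,save=True):
    s=readout.state();m=viewer.camera_model("wrist");im,d=viewer.camera("wrist")
    cv2.imwrite(f"pics/{name}.png",im[:,:,::-1]);np.savez(name+".npz",im=im,d=d,**m)
    P=cloud(d,m["camera_matrix"],m["world_to_cam"])
    Q=P.reshape(-1,3);Q=Q[d.ravel()>0]
    for z0,z1 in((.05,.062),(.09,.105)):
        A=Q[(Q[:,2]>z0)&(Q[:,2]<z1)&(abs(Q[:,0]-cx)<.075)&(abs(Q[:,1]-cy)<.1)]
        if len(A):print(z0,len(A),np.round(A[:,2].max(),4),np.round(np.hstack([*map(np.ravel,cv2.minAreaRect(A[:,:2].astype(np.float32)*1000))]),2))
    # held
    zt=s["tool_pos"][2]
    A=Q[(abs(Q[:,0]-s["tool_pos"][0])<.07)&(abs(Q[:,1]-s["tool_pos"][1])<.1)&(Q[:,2]>zt-.04)&(Q[:,2]<zt-.009)]
    if len(A):print("held rim",len(A),np.round(A[:,2].max()-zt,4),np.round(np.hstack([*map(np.ravel,cv2.minAreaRect(A[:,:2].astype(np.float32)*1000))]),2))
    print(s["tool_pos"].round(4),np.degrees(s["orientation"]).round(2),s["ft_force"].round(1),s["wrist_torque"].round(2),s["opening"].round(4),s["t"])
    return s
E
python3 -c "
from look import *
look('w2',.600,.153)"
```

```text
0.05 6078 0.062 [600.57 152.94 102.06 150.28   2.11]
0.09 2221 0.1012 [599.57 153.79  13.09  83.57   2.5 ]
held rim 13899 -0.009 [444.66 145.02 100.93 147.32   2.08]Traceback (most recent call last):
  File "<string>", line 3, in <module>
    look('w2',.600,.153)
    ~~~~^^^^^^^^^^^^^^^^
  File "look.py", line 15, in look
    print(s["tool_pos"].round(4),np.degrees(s["orientation"]).round(2),s["ft_force"].round(1),s["wrist_torque"].round(2),s["opening"].round(4),s["t"])
                                                                                                                         ^^^^^^^^^^^^^^^^^^
AttributeError: 'float' object has no attribute 'round'
```

View pics/w2.png

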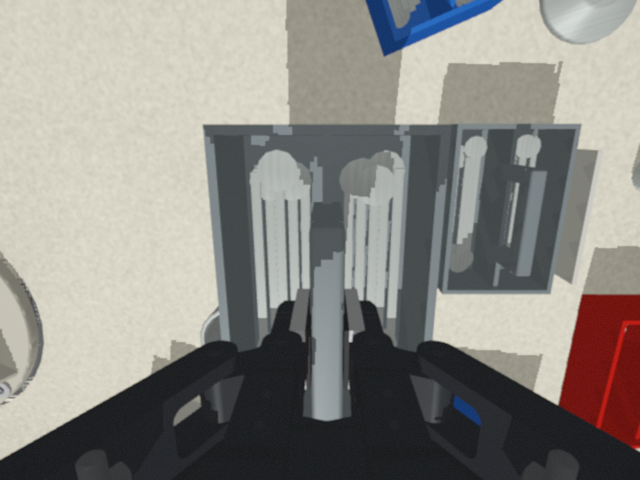

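The wrist view shows grey_loose held square, with the grey partner to its right (columns 440–580) and parallel to it. I'll lower it about 5 mm short of the partner.

{"name": "apply_moves", "arguments": {"targets": "3.3 25 0 0 0 0;3.3 50 20 0 0 0;3.3 50 60 0 0 0;3.3 50 100 0 0 0;3.3 50 130 0 0 0;3.3 50 148 0 0 0;3.3 50 157 0 0 0;3.3 50 157 0 0 0"}}

```text
t: 7.2
tool_pos: [0.4953, 0.1504, 0.0751]
orientation: [-3.141, 0.0, 1.606]
ft_force: [-0.3, -0.1, -5.7]
opening: 0.0107
finger_force: 59.0
```

{"name": "apply_moves", "arguments": {"targets": "0 0 0 0 0 0;0 0 0 0 0 0"}}

```text
t: 7.45
tool_pos: [0.4958, 0.1511, 0.0761]
orientation: [3.14, -0.0, 1.607]
ft_force: [-0.0, 0.5, -5.5]
opening: 0.0111
finger_force: 59.0
```

```bash
sed -i 's/s\["opening"\].round(4)/s["opening"]/' look.py; python3 -c "
from look import *
look('w3',.615,.153)"
```

```text
0.05 12487 0.062 [596.29 153.34 111.57 150.27   2.11]
0.09 9233 0.1013 [599.69 154.31  14.11  83.52   2.94]
held rim 18196 -0.009 [506.65 151.42 123.67 147.53   2.09]
[0.4958 0.1511 0.0761] [ 1.7992e+02 -2.0000e-02  9.2060e+01] [-0.   0.5 -5.5] [ 0.01 -0.    0.03] 0.011135056440485815 7.45
```

View pics/w3.png

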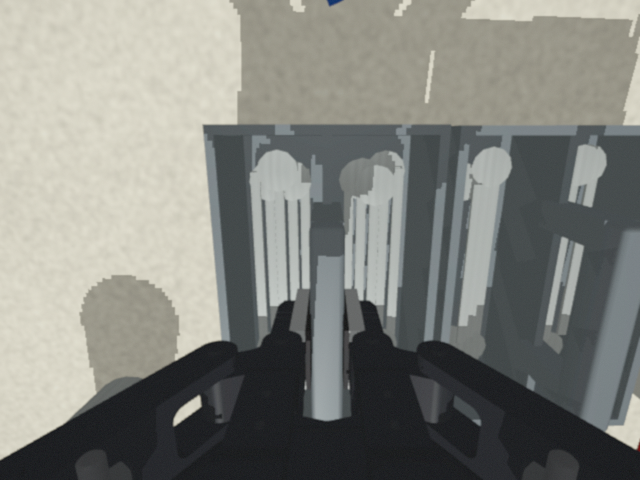

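Both far ends line up at row 125 and a thin gap is left near column 440. I'll push gently.

{"name": "apply_moves", "arguments": {"targets": "0 1 0 0 0 0;0 2 0 0 0 0;0 3 0 0 0 0;0 4 0 0 0 0;0 4 0 0 0 0"}}

```text
t: 8.12
tool_pos: [0.4993, 0.1511, 0.0753]
orientation: [3.142, 0.0, 1.607]
ft_force: [0.1, 0.3, -5.7]
opening: 0.0109
finger_force: 59.0
```

```bash
cat > ends.py <<'E'
from h import *
def ends(name,yaw,org,split,side=1,zt=.059):
    "+tool-x end of both bins and gap along bin x, in partner frame (mm)"
    f=np.load(name+".npz");d=f["d"];P=cloud(d,f["camera_matrix"],f["world_to_cam"]).reshape(-1,3)[d.ravel()>0]
    a=np.radians(yaw);R=np.array([[np.cos(a),-np.sin(a)],[np.sin(a),np.cos(a)]])
    L=(P[:,:2]-org)@R*1000; z=P[:,2]
    k=(z>.052)&(z<.066)
    for lab,x0,x1 in (("loose",-140,-60),("partner",-40,40)):
        A=L[k&(L[:,0]>x0)&(L[:,0]<x1)&(abs(L[:,1])<95)]
        q=[np.percentile(A[(A[:,0]>u)&(A[:,0]<u+20),1],99.5).round(2) for u in range(x0,x1,20)]
        print(lab,"end y",q)
    for y in (-30,-10,10,30,50,65):
        A=L[k&(abs(L[:,1]-y)<6)]
        h,e=np.histogram(A[:,0],bins=np.arange(-62,-38.1,1)); print(y,h)
E
python3 -c "
from look import *
look('w4',.615,.153)
from ends import *
for n in('w3','w4'): ends(n,2.11,[.5995,.1534],0)"
```

```text
0.05 13820 0.062 [597.58 153.26 107.46 151.99   3.07]
0.09 9521 0.1017 [599.94 155.4   14.35  81.27   2.2 ]
held rim 16713 -0.0093 [510.04 151.65 123.88 147.04   2.13]
[0.4993 0.1511 0.0753] [180.     0.    92.07] [ 0.1  0.3 -5.7] [-0.04  0.04  0.02] 0.01094861244068167 8.125
loose end y [np.float64(75.15), np.float64(75.14), np.float64(75.14), np.float64(75.13)]
partner end y [np.float64(75.17), np.float64(75.16), np.float64(75.16), np.float64(75.16)]
-30 [ 0  0  0 32  0  0  0  0  0  0  0  0 21  6  3  7  6  0  0  0  0  0  0]
-10 [  0   0   0 159  49  53  51  32   0   0   0   0 113  68  51  44  39   0
   0   0   0   0   0]
10 [  0   0   0 175  58  54  55  40   0   0   0   1 122  73  54  54  40   1
   0   0   0   0   0]
30 [  0   0   0 189  65  61  60  43   0   0   0   0 144  70  61  55  47   1
   0   0   0   0   0]
50 [  0   0   0 204  73  64  67  50   0   0   0   0 160  79  69  58  52   0
   0   0   0   0   0]
65 [  0   0   0 212  80  73  73  51   0   0   0   0 169  87  71  65  59   2
   0   0   0   0   0]
loose end y [np.float64(75.03), np.float64(75.03), np.float64(75.02), np.float64(75.03)]
partner end y [np.float64(75.06), np.float64(75.04), np.float64(75.04), np.float64(75.04)]
-30 [ 0  0  0  0  0  0  3 26  0  0  0  0  2  0  0  0  2  0  0  0  0  0  0]
-10 [  0   0   0   0   0   0  33 146  46  53  46   9  41  61  48  51  34   1
   0   0   0   0   0]
10 [  0   0   0   0   0   0  37 160  52  57  55   6  56  59  52  52  43   0
   0   0   0   0   0]
30 [  0   0   0   0   0   0  34 170  60  62  64  11  66  59  63  59  44   1
   0   0   0   0   0]
50 [  0   0   0   0   0   0  41 182  67  81  60  13  72  75  62  66  51   0
   0   0   0   0   0]
65 [  0   0   0   0   0   0  40 202  72  73  71  14  83  74  76  70  55   0
   0   0   0   0   0]
```

{"name": "apply_moves", "arguments": {"targets": "0 0.5 0 0 0 0;0 0.5 0.8 0 0 0;0 0.5 1.6 0 0 0;0 0.5 2.4 0 0 0;0 0.5 2.8 0 0 0;0 0.5 2.8 0 0 0"}}

```text
t: 8.93
tool_pos: [0.4997, 0.1508, 0.073]
orientation: [-3.142, 0.0, 1.607]
ft_force: [-2.8, -4.6, 4.5]
opening: 0.0112
finger_force: 60.4
```

{"name": "apply_moves", "arguments": {"targets": "0 0 0 0 0 0;0 0 0 0 0 0;0 0 0 0 0 0;0 0 0 0 0 0", "grip": 35}}

```text
t: 9.43
tool_pos: [0.4998, 0.1512, 0.0725]
orientation: [3.141, -0.0, 1.607]
ft_force: [0.0, -0.0, -0.1]
opening: 0.0349
finger_force: 0.0
```

{"name": "apply_moves", "arguments": {"targets": "0 0 -20 0 0 0;0 0 -50 0 0 0;0 0 -90 0 0 0;0 0 -130 0 0 0;0 0 -160 0 0 0;0 0 -170 0 0 0;0 0 -170 0 0 0;0 0 -170 0 0 0"}}

```text
t: 10.42
tool_pos: [0.4989, 0.1509, 0.241]
orientation: [-3.139, 0.001, 1.607]
ft_force: [0.2, -0.3, -0.2]
opening: 0.0348
finger_force: 0.0
```

```bash
python3 -c "
from look import *
s=look('w5',.505,.150)
from ends import *
ends('w5',2.11,[.5995,.1534],0)
print(rel(s,[.506,.372,.25],114.2))"
```

```text
0.05 4631 0.0618 [515.87 149.77 133.67 150.36   2.12]
0.09 1550 0.1017 [499.05 149.83  11.6   83.52   2.38]
[0.4989 0.1509 0.241 ] [-1.7987e+02  3.0000e-02  9.2060e+01] [ 0.2 -0.3 -0.2] [ 0.   -0.01  0.01] 0.03478454666842246 10.425
loose end y [np.float64(74.61), np.float64(74.61), np.float64(74.61), np.float64(74.6)]
partner end y [np.float64(74.6), np.float64(74.59), np.float64(74.59), np.float64(74.59)]
-30 [ 0  0  0  0  0  0  0 17 11 14 13 10 20 15 14 13 10  0  0  0  0  0  0]
-10 [ 0  0  0  0  0  0  0 23 13 13 16  9 23 10 17 12 12  0  0  0  0  0  0]
10 [ 0  0  0  0  0  0  0 26 15 16 13 11 20 17 15 14 12  0  0  0  0  0  0]
30 [ 0  0  0  0  0  0  0 27 15 14 14 14 23 18 15 15 13  0  0  0  0  0  0]
50 [ 0  0  0  0  0  0  0 29 17 16 18 11 23 20 17 16 13  0  0  0  0  0  0]
65 [ 0  0  0  0  0  0  0 24 19 18 16 10 21 22 17 15 15  0  0  0  0  0  0]
(array([220.7,  15. ,  -9.1]), array([-1.300e-01,  1.000e-02, -2.214e+01]))
```

View pics/w5.png

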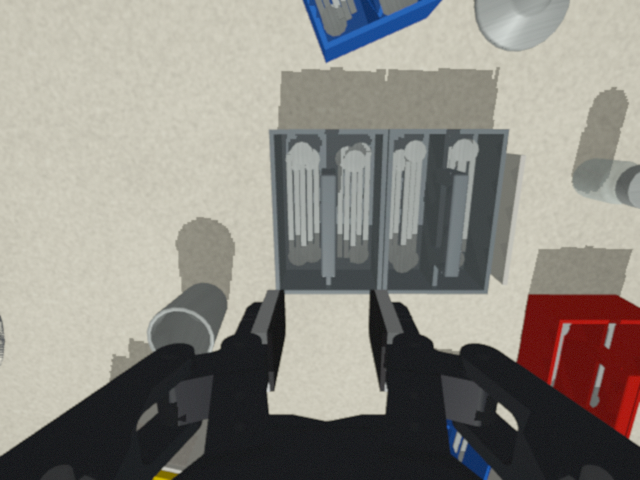

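The wrist view shows the grey bins flush, with the seam at column 385 and the ends at rows 130 and 292 level. Next is blue.

{"name": "apply_moves", "arguments": {"targets": "40 3 -4 0 0 -6;85 6 -6 0 0 -12;130 9 -9 0 0 -18;175 12 -9 0 0 -22;210 15 -9 0 0 -22;221 15 -9 0 0 -22.1;221 15 -9 0 0 -22.1;221 15 -9 0 0 -22.1", "grip": 50}}

```text
t: 11.48
tool_pos: [0.5066, 0.3712, 0.2511]
orientation: [-3.141, 0.001, 1.992]
ft_force: [1.1, 0.1, 0.9]
opening: 0.0498
finger_force: 0.0
```

{"name": "apply_moves", "arguments": {"targets": "0 0 0 0 0 0;0 0 0 0 0 0"}}

```text
t: 11.72
tool_pos: [0.507, 0.3719, 0.2517]
orientation: [3.141, -0.0, 1.992]
ft_force: [0.3, -0.2, 0.9]
opening: 0.0503
finger_force: 0.0
```

```bash
python3 -c "
from look import *
s=look('w6',.506,.372)
print(rel(s,[.506,.372,.0728],114.2))"
```

```text
0.05 3206 0.062 [506.83 372.34 100.22 150.04  24.16]
0.09 1477 0.1014 [506.67 373.43  11.73  83.68  23.9 ]
[0.507  0.3719 0.2517] [179.98  -0.   114.12] [ 0.3 -0.2  0.9] [ 0.03 -0.01  0.01] 0.05026349730963621 11.725
(array([  0.5,  -0.9, 178.9]), array([ 0.02, -0.  , -0.08]))
```

{"name": "apply_moves", "arguments": {"targets": "0.7 0 40 0 0 0;0.7 0 80 0 0 0;0.7 0 120 0 0 0;0.7 0 150 0 0 0;0.7 0 170 0 0 0;0.7 0 179 0 0 0;0.7 0 179 0 0 0;0.7 0 179 0 0 0"}}

```text
t: 12.78
tool_pos: [0.5071, 0.3737, 0.0736]
orientation: [3.14, -0.0, 1.993]
ft_force: [-0.9, -0.3, 0.2]
opening: 0.0493
finger_force: 0.0
```

{"name": "apply_moves", "arguments": {"targets": "0 0 0 0 0 0;0 0 0 0 0 0;0 0 0 0 0 0;0 0 0 0 0 0;0 0 0 0 0 0;0 0 0 0 0 0", "grip": 0, "newtons": 60}}

```text
t: 13.52
tool_pos: [0.5072, 0.3736, 0.073]
orientation: [3.14, -0.0, 1.992]
ft_force: [3.6, -0.2, 5.6]
opening: 0.0112
finger_force: 60.7
```

{"name": "apply_moves", "arguments": {"targets": "0 0 -10 0 0 0;0 0 -30 0 0 0;0 0 -60 0 0 0;0 0 -100 0 0 0;0 0 -140 0 0 0;0 0 -180 0 0 0;0 0 -190 0 0 0;0 0 -190 0 0 0"}}

```text
t: 14.52
tool_pos: [0.5061, 0.373, 0.2625]
orientation: [3.142, -0.0, 1.993]
ft_force: [-0.5, 0.4, -4.8]
opening: 0.0111
finger_force: 59.3
```

```bash
python3 -c "
from h import *;from station import readout as r
s=r.state();print(rel(s,[.47,.372,.26],100));print(rel(s,[.485,-.14,.23],84.6))"
```

```text
(array([ 13.9, -33.3,   2.5]), array([-0.  , -0.  , 14.17]))
(array([-459.4, -229.3,   32.4]), array([-0.  , -0.  , 29.57]))
```

{"name": "apply_moves", "arguments": {"targets": "-25 -12 0 0 0 3;-65 -33 0 0 0 6;-110 -55 0 0 0 9;-155 -78 0 0 0 12;-200 -100 0 0 0 15;-245 -123 0 0 0 18;-290 -146 5 0 0 22;-325 -165 10 0 0 25"}}

```text
t: 15.52
tool_pos: [0.4869, 0.0065, 0.2507]
orientation: [-3.139, 0.001, 1.552]
ft_force: [1.0, -0.1, -5.1]
opening: 0.011
finger_force: 59.3
```

```bash
python3 -c "
from h import *;from station import readout as r
s=r.state();print(s['tool_pos'],rel(s,[.482,-.134,.232],84.6))"
```

```text
[0.48688872 0.00647788 0.250696  ] (array([-140.5,   -2.2,   18.8]), array([-0.17,  0.04,  4.32]))
```

{"name": "apply_moves", "arguments": {"targets": "-40 0 5 0 0 2;-80 -2 12 0 0 4;-115 -2 18 0 0 4.4;-135 -2 19 0 0 4.4;-140 -2 19 0 0 4.4;-140 -2 19 0 0 4.4;-140 -2 19 0 0 4.4"}}

```text
t: 16.4
tool_pos: [0.4846, -0.1301, 0.2332]
orientation: [-3.141, -0.0, 1.48]
ft_force: [-0.5, -0.4, -4.0]
opening: 0.0107
finger_force: 59.3
```

```bash
python3 -c "
from look import *
s=look('w7',.640,-.148)
print(rel(s,[.5323,-.1384,.075],84.6))"
```

```text
0.05 5819 0.062 [ 638.46 -148.68  149.96  103.75   84.7 ]
0.09 2156 0.1014 [ 637.08 -147.75   83.87   13.02   84.72]
held rim 14273 -0.0092 [ 484.41 -129.    147.22  100.7    84.81]
[ 0.4846 -0.1301  0.2332] [-1.7997e+02 -2.0000e-02  8.4780e+01] [-0.5 -0.4 -4. ] [-0.03 -0.    0.01] 0.010698298924372455 16.4
(array([ -4. ,  48.3, 158.2]), array([-0.03, -0.02,  0.18]))
```

View pics/w7.png

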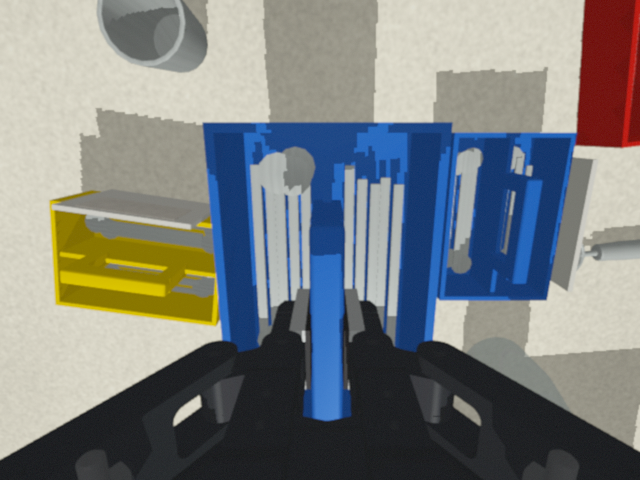

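The wrist view shows blue_loose held and its partner to the right (columns 440–575), parallel. The path down is free.

{"name": "apply_moves", "arguments": {"targets": "-4 25 0 0 0 0.1;-4 48 20 0 0 0.1;-4 48 60 0 0 0.1;-4 48 100 0 0 0.1;-4 48 130 0 0 0.1;-4 48 148 0 0 0.1;-4 48 157.5 0 0 0.1;-4 48 157.5 0 0 0.1"}}

```text
t: 17.45
tool_pos: [0.5325, -0.1391, 0.0761]
orientation: [-3.142, -0.0, 1.478]
ft_force: [-0.3, 0.0, -3.9]
opening: 0.0107
finger_force: 59.3
```

{"name": "apply_moves", "arguments": {"targets": "0 0 0 0 0 0;0 0 0 0 0 0"}}

```text
t: 17.7
tool_pos: [0.533, -0.1394, 0.0769]
orientation: [3.14, 0.0, 1.478]
ft_force: [-0.1, -0.5, -3.7]
opening: 0.0109
finger_force: 59.3
```

```bash
python3 -c "
from look import *
s=look('w8',.640,-.148)
from ends import *
ends('w8',-5.3,[.6366,-.1485],0)"
```

```text
0.05 12825 0.062 [ 627.24 -147.64  108.85  166.7     4.68]
0.09 9431 0.1015 [ 637.12 -147.7    84.62   14.09   85.1 ]
held rim 18579 -0.0091 [ 545.48 -140.05  149.93  127.08   85.42]
[ 0.533  -0.1394  0.0769] [1.7991e+02 1.0000e-02 8.4660e+01] [-0.1 -0.5 -3.7] [-0.02  0.02  0.  ] 0.010934806187177574 17.7
loose end y [np.float64(74.17), np.float64(74.17), np.float64(74.17), np.float64(74.16)]
partner end y [np.float64(75.45), np.float64(75.43), np.float64(75.43), np.float64(75.47)]
-30 [ 0  0  0 66  1  2  0  3  0  0  0  0 33 28 16 14 15  1  0  0  0  0  0]
-10 [  0   0   0 171  51  52  49  30   0   0   0   0  91  72  51  53  38   1
   0   0   0   0   0]
10 [  0   0   0 194  47  60  55  34   0   0   0   0 108  81  55  54  39   0
   0   0   0   0   0]
30 [  0   0   0 219  64  63  58  36   1   0   0   0 146  70  62  55  41   1
   0   0   0   0   0]
50 [  0   0   0 237  74  63  75  38   0   0   0   1 167  78  64  63  42   1
   0   0   0   0   0]
65 [  6   5   5 248  73  72  75  41   0   0   0   0 187  78  70  73  43   0
   0   0   0   0   0]
```

{"name": "apply_moves", "arguments": {"targets": "1.3 1 0 0 0 0;1.3 2 0 0 0 0;1.3 3.2 0 0 0 0;1.3 4.5 0 0 0 0;1.3 4.5 0.8 0 0 0;1.3 4.5 1.6 0 0 0;1.3 4.5 2.4 0 0 0;1.3 4.5 3 0 0 0"}}

```text
t: 18.75
tool_pos: [0.537, -0.1383, 0.073]
orientation: [3.141, 0.0, 1.478]
ft_force: [0.7, 0.3, -1.6]
opening: 0.0112
finger_force: 59.7
```

```bash
python3 -c "
from look import *
s=look('w9',.640,-.148)
from ends import *
ends('w9',-5.3,[.6366,-.1485],0)"
```

```text
0.05 14578 0.062 [ 628.94 -146.02  105.66  175.8     7.74]
0.09 9623 0.1011 [ 637.33 -146.27   81.56   14.36   84.84]
held rim 17451 -0.0091 [ 549.82 -138.39  147.83  127.2    85.05]
[ 0.537  -0.1383  0.073 ] [179.99   0.    84.66] [ 0.7  0.3 -1.6] [0.05 0.1  0.04] 0.011151668408017937 18.75
loose end y [np.float64(75.59), np.float64(75.58), np.float64(75.57), np.float64(75.58)]
partner end y [np.float64(75.6), np.float64(75.57), np.float64(75.58), np.float64(75.6)]
-30 [ 0  0  0  0  0  0  0 19  0  0  0  0  1  1  0  0  0  0  0  0  0  0  0]
-10 [  0   0   0   0   0   0   0 128  47  56  48  24  52  76  50  49  41   1
   0   0   0   0   0]
10 [  0   0   0   0   0   0   1 144  62  53  51  24  71  68  52  59  40   1
   0   0   0   0   0]
30 [  0   0   0   0   0   0   4 160  64  62  61  25  81  67  63  63  43   0
   0   0   0   0   0]
50 [  0   0   0   0   0   0   1 176  75  61  69  33  98  75  60  75  45   1
   0   0   0   0   0]
65 [  0   0   0   0   0   0   3 191  70  79  76  34 111  78  77  74  50   0
   0   0   0   0   0]
```

Blue is flush and level, so I'll release and retreat.

{"name": "apply_moves", "arguments": {"targets": "0 0 0.6 0 0 0;0 0 0.6 0 0 0"}}

```text
t: 19.05
tool_pos: [0.5371, -0.1384, 0.0729]
orientation: [3.141, 0.0, 1.478]
ft_force: [-2.3, 0.9, 5.1]
opening: 0.011
finger_force: 60.7
```

{"name": "apply_moves", "arguments": {"targets": "0 0 0 0 0 0;0 0 0 0 0 0;0 0 0 0 0 0;0 0 0 0 0 0", "grip": 35}}

```text
t: 19.55
tool_pos: [0.537, -0.1384, 0.0723]
orientation: [3.142, -0.0, 1.478]
ft_force: [-0.5, 0.3, -0.1]
opening: 0.035
finger_force: 0.0
```

{"name": "apply_moves", "arguments": {"targets": "0 0 -20 0 0 0;0 0 -50 0 0 0;0 0 -90 0 0 0;0 0 -130 0 0 0;0 0 -170 0 0 0;0 0 -190 0 0 0;0 0 -190 0 0 0;0 0 -190 0 0 0"}}

```text
t: 20.55
tool_pos: [0.5363, -0.1382, 0.2613]
orientation: [-3.14, -0.0, 1.478]
ft_force: [-0.5, -0.3, 0.2]
opening: 0.035
finger_force: 0.0
```

```bash
python3 - <<'E'
from look import *
s=look('w10',.54,-.14)
from ends import *
ends('w10',-5.3,[.6366,-.1485],0)
im,d=viewer.camera("top");cv2.imwrite("pics/top1.png",im[:,:,::-1])
m=viewer.camera_model("top");P=cloud(d,m["camera_matrix"],m["world_to_cam"])
for n,e in dict(grey_pair=[205,179,300,295],red=[299,92,375,152]).items():
    Q=bin_pts(P,d,e,.03,.067);print(n,cv2.minAreaRect(Q[:,:2].astype(np.float32)*1000))
E
```

```text
0.05 4084 0.0619 [ 554.11 -141.2   150.05  135.39   84.7 ]
0.09 1398 0.1016 [ 536.76 -138.67   83.83   11.86   84.53]
[ 0.5363 -0.1382  0.2613] [-1.7992e+02 -1.0000e-02  8.4660e+01] [-0.5 -0.3  0.2] [ 0.03 -0.    0.03] 0.03501259824288627 20.55
loose end y [np.float64(74.66), np.float64(74.66), np.float64(74.66), np.float64(74.67)]
partner end y [np.float64(74.66), np.float64(74.66), np.float64(74.67), np.float64(75.51)]
-30 [ 0  0  0  0  0  0  0 14 11 11 11 11 16 17 13 11  8  0  0  0  0  0  0]
-10 [ 0  0  0  0  0  0  0 14 11 13 13 12 15 13 12 19  5  0  0  0  0  0  0]
10 [ 0  0  0  0  0  0  0 20 14 12 13 11 13 17 12 16  7  0  0  0  0  0  0]
30 [ 0  0  0  0  0  0  0 22 14 16 14  8 16 15 11 14 11  0  0  0  0  0  0]
50 [ 0  0  0  0  0  0  0 23 15 15 16  7 19 16 13 15 12  0  0  0  0  0  0]
65 [ 0  0  0  0  0  0  0 15 18 14 16  7 27 14 15 15 12  0  0  0  0  0  0]
grey_pair ((550.965087890625, 151.81483459472656), (205.22605895996094, 151.04885864257812), 2.181256055831909)
red ((778.4318237304688, -17.300033569335938), (102.67962646484375, 150.0972900390625), 2.0731866359710693)
```

View pics/top1.png

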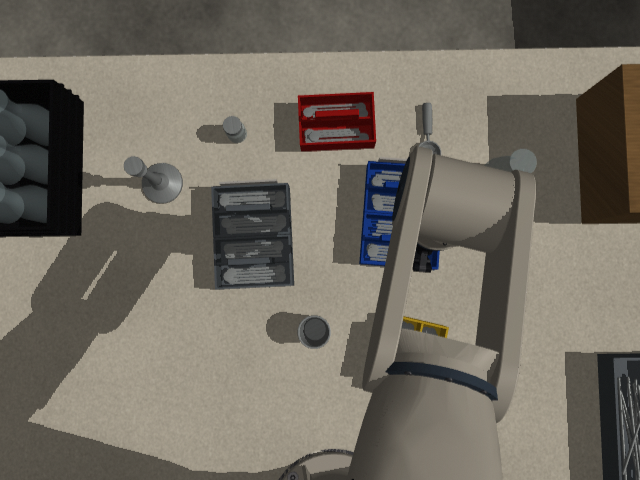

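The top view shows the grey pair (columns 213–293, rows 183–288) and the blue pair both together. The bystanders in view have not moved, so I'm handing in.

```bash
python3 -c "
from station import robot;print(robot.close_job())"
```

```text
the job is handed in; nothing more can be done
None
```

I handed the job in at about 21 s of the 69 s limit, with the grey and blue loose bins each measured flush and end-level (within about 1 mm) against their partners; no verdict was returned.

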